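# Nip the bearing retainer plate with the inner knob of a concentric pair

### The arm

A 6-joint arm with a two-finger parallel gripper is mounted at the origin on the work surface. World frame = base frame: x ahead of the robot, y to its left, z up, the work surface at z = 0. Lengths are in m, angles in rad, forces in N, time in s.
With the tool pointing down it reaches from about 0.325 to 0.9 m from the base axis. Payload 6.1 kg.
Tool frame: the origin (TCP) lies at the very end of the fingers, on their centre line; the grasp point (between the pads) lies 19 mm behind it; z points along the fingers, y is the direction in which the jaws open and shut (so a half turn about z gives the same grasp; the last joint's range is limited). The gripper opens to 85 mm and grips with 20 to 120 N. Pads are 22 mm wide; open, the fingers measure 114 mm over their backs; the gripper's body (76 mm by 85 mm) begins 54 mm behind the grasp point. The pads swing forward as they close: fully open they stand 13 mm farther back than shut.
Start: joints at [-1.328, 0.22, 1.526, -0, 1.395, -0.126], TCP at [0.225, -0.583, 0.231] pointing down, gripper open.
Joint ranges: [-2.98, 2.98], [-0.91, 2.08], [0.09, 2.57], [-1.24, 4.39], [0.2, 2.65], [-2.68, 2.68]. Speed limits (rad/s): [2.57, 2.57, 3.01, 3.14, 3.14, 3.14].

### API

Orientations are given as a unit quaternion [x, y, z, w].
In Python, from bench import arm gives the robot as it stands.
- The arm moves only by the shell command python3 -m jog 'ROWS' [FORCE]. ROWS is JSON, a list of rows, each a list of 7 numbers: the shift along the tool's x, y, z in mm, then the turn, a rotation vector about the tool's x, y, z in rad, then the opening, from 0 (shut) to 1 (fully open). A call has 1 to 20 rows; each row is the pose to reach, as a shift and turn from the pose measured when the call began, along the tool's axes at that moment; what a row does not reach only later rows make up. A row lasts 1/12 s, in which the tool goes at most 41.7 mm and 7.16 degrees, less where a joint would pass 70% of its speed; a pose out of reach is approached as far as the arm can. A call with a gripper value outside its range is refused whole. The fingers move at their own pace and stop on an object; FORCE is the grip in N (left out, the last holds). Time passes only in rows, so rows that repeat a pose let the fingers close. It gives the time, the measured TCP pose, the force and the opening at its end, in the units of the state.
- arm.get_obs(): the state, without advancing time (a new reading comes with each control period).
- arm.capture(name): name is "scene" or "side" or "wrist"; returns a dict with "pixels" (480x640x3 uint8, red, green, blue), "fx", "fy", "cx", "cy" (pixels), "dist_coeffs" ([k1, k2, p1, p2, k3] as OpenCV has them; the pictures are not rectified), "R" (3x3) and "t" (3): a world point X has camera coordinates R X + t. Camera axes: x right, y down, z forward; pixel columns grow to the right and rows downward; lengths in m; the calibration is good to about 2 mm. A picture is of the moment at which its call begins. There is no depth.
- arm.hand_in(): hands the job in, once; it reports no verdict.
The state is a dict: "clock": time; "qpos": joint angles; "qvel": joint speeds; "effort": joint torques, N m; "tool_pos": TCP position; "tcp_rot": TCP orientation; "ft_force": force on the tool from outside, world axes, zero at the start; "wrist_torque": the same for the moment, N m; "opening": opening from 0.0 (shut) to 1.0 (fully open).
Only numpy, scipy, OpenCV 4.12 (cv2) and the standard library are available. Lean on these libraries where they do the work, as an engineer would, in place of code of your own. Each camera call takes 0.05 s, during which the arm holds its last target. There are 200 camera calls.

### The job

On the turntable stands a small nip jig with two concentric knobs under a loose green cap. Lift the cap off and set it down, open side down as it was, on the turntable or counter clear of the jig; then turn only the inner bar knob clockwise until its pusher holds the bronze retainer plate against the sprung stop with a light nip of about 4 N, and let go so that it stays nipped. Never press the plate with more than 9 N, do not turn the outer knob, and leave the alternator and the two nuts where they are.

Things in the scene. Friction and masses are not known exactly. Their poses are not given: they have to be found in the camera images.
- turntable: Fixed round wooden turntable, 460 mm across, its top face 35 mm above the counter. It does not turn. Origin on its axis at counter level, z up.
- jig: Steel nip jig fixed on the turntable. Origin at its underside (turntable top) on the axis of the two knobs; z up. Base slab 8 mm thick, spanning x -55 to +80 and y -43 to +59 mm. All but the knobs and cap is lower than 37 mm above its underside.
- channel (a point): Middle of the jig's guide channel, at jig x 0, y +33 mm, on the base slab's top. The channel is 35 mm wide between rails 7 mm high and runs along jig x. At its +x end is a sprung stop: its face lies 41 to 53 mm along +x from here (set differently each time, not reported); it gives 1 mm per 4 N over 4 mm, then is solid.
- coarse_knob: Outer knob: round black ribbed disc 55 mm across, 16 mm high, one rib standing out to 33 mm from the axis. It turns very easily (0.03 N m) and must not be turned. Origin on the axis at its underside, 36 mm above the jig's underside; its top face is 52 mm above the jig's underside (87 mm above the counter).
- coarse_mark (a point): The outstanding rib of the outer knob, 29.5 mm from the axis, at mid height; it moves when the outer knob is turned.
- fine_knob: Inner knob: upright flat aluminium bar 34 mm long (along its x), 12 mm thick (along its y), top 28 mm above the outer knob's top face; grip it across the thickness from above. Origin on the axis at the height of the outer knob's top face, z up. Free turning takes about 0.12 N m; this friction keeps it where left, against up to about 4 N of nip. Each newton of nip adds about 0.028 N m.
- pusher (a point): Upright steel pin, 12 mm across, on the inner knob's spindle: 28 mm from the axis along the bar's +x, below the outer knob. Clockwise turning (from above) sweeps it from the jig's -x side into the channel, driving the plate towards jig +x (up to 2.5 N) until it meets the stop, after 0.5 to 1.4 rad, with the pin roughly along jig +y.
- plate: Loose bronze-coloured bearing retainer plate 44 x 32 x 8 mm (x, y, z) with a 14 mm bore, lying in the jig's guide channel, its x along the channel. Origin at the centre of its underside.
- cap: Loose green plastic cap, an upside-down cup 48 mm in outer diameter, 34 mm high, wall 3 mm, 30 g. It stands open side down on the outer knob's top face and covers the inner knob. Origin at the centre of its lower rim, z up.
- alternator: Bystander: silver alternator body standing on its rear end, 116 mm across (ears to 162 mm), 106 mm high with pulley and shaft stub on top. Origin at the centre of its underside.
- nut1: Bystander: hexagonal steel pulley nut, 24 mm across flats, 13 mm high. Origin at the centre of its underside.
- nut2: Bystander: another such nut.
There are look-alikes about, which are no part of the job. There is more than one size of the cap; the one meant has the size given above.

How it is judged:
On the way, in this order (a step that is already met when the one before it is completed fails the run):
1. the cap stands open side down on turntable or counter, clear of the jig and released (horizontal distance between cap and fine_knob above 0.065 m and height (world z) of cap below 0.041 m and angle between cap's own z axis and vertical below 0.2 rad and linear speed of cap below 0.03 m/s and contact force between the fingers and cap below 0.05 N), for 0.2 s.
2. the pusher nips the plate with more than 2 N (contact force between plate and fine_knob above 2 N), for 0.2 s.
At the end, for the whole second after the job is handed in: Inner knob released and at rest, its pusher nipping the plate with 2 to 9 N; outer knob's rib within 4 mm of its start; cap released, at rest, open side down on turntable or counter, over 65 mm from the knob axis; alternator and nuts within 10 mm of their starts (all of step 1 and contact force between plate and fine_knob between 2 and 9 N and distance of coarse_mark from where it was at the start of the episode below 0.004 m and angular speed of fine_knob below 0.05 rad/s and distance of each of alternator, nut1, nut2 from where it was at the start of the episode below 0.01 m); the robot touches nothing.
It fails at once if the plate is pressed by the pusher with more than 9 N (contact force between plate and fine_knob above 9 N).
It fails at once if the outer knob is turned (its rib moves more than 4 mm) (distance of coarse_mark from where it was at the start of the episode above 0.004 m).
It fails at once if the alternator or a nut is moved more than 10 mm (distance of any of alternator, nut1, nut2 from where it was at the start of the episode above 0.01 m).
It also fails if it takes over 72 s, if anything falls off the work surface, if the arm or the gripper's body presses on something with over 40 N, if the wrist force passes 120 N, or if a joint passes its speed limit or range.

## Working session

There is one attempt and no reset: what is moved stays moved. The work goes in short steps, Python scripts to look and compute and a shell command to move; the robot and the scene stay as the last step left them, time stands still between calls to the robot, and variables do not carry over. Pictures are saved under pics/ and viewed, about 8 in all and at most 12, crops included, and the job is handed in when it is done.

```bash
mkdir -p pics; ls; python3 - <<'E'
from bench import arm
import cv2
for n in("scene","side","wrist"):
    c=arm.capture(n); cv2.imwrite(f"pics/{n}0.png",c["pixels"][:,:,::-1])
    print(n,c["fx"],c["cx"],c["cy"],c["dist_coeffs"],c["R"],c["t"])
o=arm.get_obs();print(o)
E
```

```text
pics
scene 461.40989572329374 323.7793211259926 237.78931693831476 [0.01964018 0.         0.         0.         0.        ] [[ 0.32296971  0.94631852  0.01310854]
 [ 0.71245321 -0.23398966 -0.66155821]
 [-0.62297752  0.22300248 -0.74977923]] [-0.20716868 -0.35682045  1.06217124]
side 440.61573631992223 328.26859559310714 238.60736761790136 [-0.09382517  0.          0.          0.          0.        ] [[ 0.96875306 -0.24770705  0.01259859]
 [-0.16202577 -0.6704876  -0.72401244]
 [ 0.18779018  0.69934798 -0.68967185]] [-0.53769539  0.16841337  0.57865918]
wrist 373.8498156195265 315.90795683880674 236.07087779085182 [0.00959517 0.         0.         0.         0.        ] [[ 0.36072058 -0.93267176 -0.00201173]
 [-0.89352763 -0.34619792  0.28592896]
 [-0.26737432 -0.10134292 -0.95824871]] [-0.62485207 -0.03736257  0.37955554]
{'clock': 0.15, 'qpos': array([-1.32810156e+00,  2.21057788e-01,  1.52736367e+00, -4.80553373e-06,
        1.39470181e+00, -1.26105833e-01]), 'qvel': array([-0.00074016, -0.00258399, -0.00402311, -0.00112293,  0.00114966,
       -0.00087223]), 'effort': array([ 1.00050675e-03, -4.97484756e+01, -3.89903855e+01, -1.26945997e-04,
        7.16496608e-03,  9.71260022e-06]), 'tool_pos': array([ 0.22518745, -0.58251529,  0.23043448]), 'tcp_rot': array([ 9.83046021e-01,  1.83357395e-01, -4.69493471e-05, -7.63872273e-04]), 'ft_force': array([ 0.45479737,  0.8172267 , -0.6484395 ]), 'wrist_torque': array([ 0.02825534,  0.00599663, -0.02169676]), 'opening': 0.9993053742325314}
```

View pics/scene0.png

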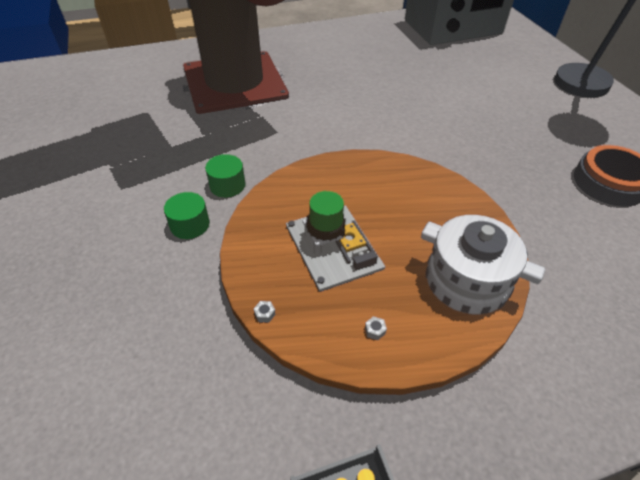

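View pics/side0.png

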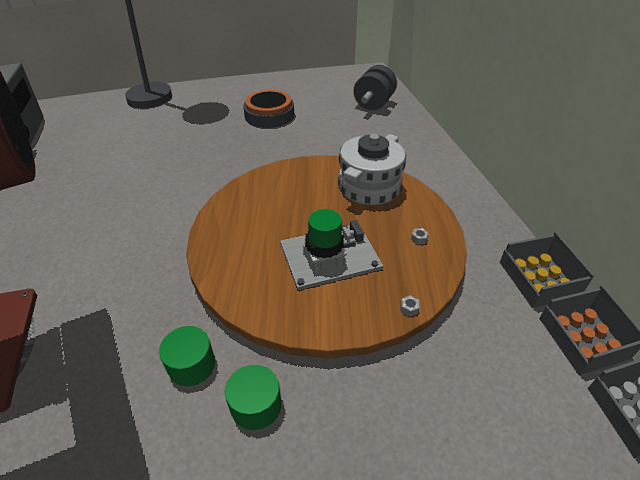

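```bash
cat > h.py <<'E'
from bench import arm
import numpy as np, cv2
def ray(c,u,v):
    p=cv2.undistortPoints(np.array([[[u,v]]],float),np.array([[c["fx"],0,c["cx"]],[0,c["fy"],c["cy"]],[0,0,1]]),np.array(c["dist_coeffs"]))[0,0]
    R=np.array(c["R"]);C=-R.T@np.array(c["t"]);return C,R.T@np.array([p[0],p[1],1])
def at(c,u,v,z):
    C,d=ray(c,u,v);return C+d*(z-C[2])/d[2]
def proj(c,X):
    return cv2.projectPoints(np.array(X,float).reshape(-1,3),cv2.Rodrigues(np.array(c["R"]))[0],np.array(c["t"],float),np.array([[c["fx"],0,c["cx"]],[0,c["fy"],c["cy"]],[0,0,1]]),np.array(c["dist_coeffs"]))[0][:,0]
E
python3 - <<'E'
from h import *
a=arm.capture("scene");b=arm.capture("side")
print(a["R"].dot([0,0,1]) if 0 else "", at(a,326,202,.121),at(b,325,218.5,.121))
A=a["pixels"][180:300,275:395];B=b["pixels"][195:295,270:395]
A=cv2.resize(A[:, :100+20],None,fx=3.3,fy=5,interpolation=cv2.INTER_CUBIC) if 0 else cv2.resize(A,(400,400),interpolation=cv2.INTER_CUBIC)
B=cv2.resize(B,(400,320),interpolation=cv2.INTER_CUBIC)
im=np.zeros((400,800,3),np.uint8);im[:,:400]=A;im[:320,400:]=B
cv2.imwrite("pics/c1.png",im[:,:,::-1])
# green silhouettes
for c,y0,y1,x0,x1 in((a,180,240,300,350),(b,200,260,295,350)):
    p=c["pixels"][y0:y1,x0:x1].astype(int);m=(p[...,1]>1.4*p[...,0])&(p[...,1]>1.4*p[...,2])
    ys,xs=np.nonzero(m);print(xs.min()+x0,xs.max()+x0,ys.min()+y0,ys.max()+y0,xs.mean()+x0,ys.mean()+y0)
# nuts/alternator
for u,v,z in((264,310,.048),(375.5,327,.048),(480,245,.135)):print(at(a,u,v,z))
for u,v,z in((410,304,.048),(420,235,.048),(372,155,.135)):print(at(b,u,v,z))
E
```

```text
[0.55453767 0.03120466 0.121     ] [0.55596669 0.02833789 0.121     ]
310 342 191 230 326.2167577413479 210.45355191256832
308 341 209 248 324.7334510150044 228.081200353045
[ 0.64945209 -0.08580959  0.048     ]
[0.718755  0.0425203 0.048    ]
[0.69804136 0.1810274  0.135     ]
[ 0.64719926 -0.09129579  0.048     ]
[0.71540482 0.03510574 0.048     ]
[0.66446943 0.14766563 0.135     ]
```

View pics/c1.png

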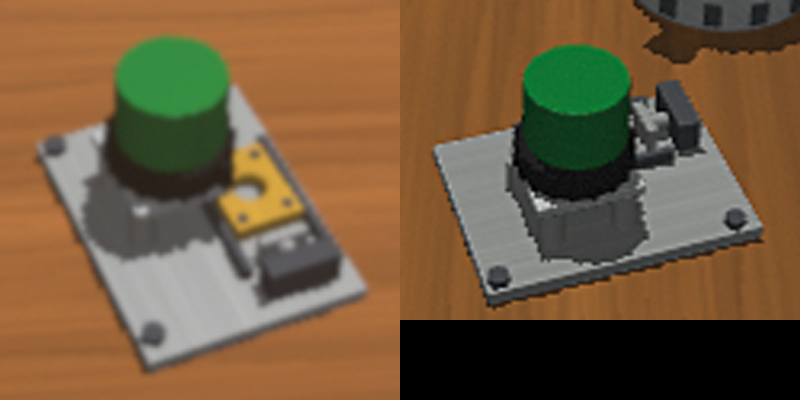

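```bash
python3 - <<'E'
from h import *
from scipy.optimize import least_squares
a=arm.capture("scene");b=arm.capture("side")
L=[(a,286.4,224.4,(-55,-43)),(a,319.4,288,(80,-43)),(a,384.8,266.5,(80,59)),(b,298,287,(-55,-43)),(b,508/1-508+270+362/3.2,195+228/3.2,(80,-43)),(b,280.9,242,(-55,59))]
def f(p):
    r=[]
    for c,u,v,(x,y) in L:
        s,k=np.sin(p[2]),np.cos(p[2])
        r+=list(proj(c,[p[0]+(k*x-s*y)/1e3,p[1]+(s*x+k*y)/1e3,.043])[0]-[u,v])
    for c,u,v in((a,326.5,202.5),(b,325,219)): r+=list(proj(c,[p[0],p[1],.121])[0]-[u,v])
    return r
s=least_squares(f,[.555,.03,0]);print(s.x,np.round(s.fun,1))
E
```

```text
[0.55555598 0.02926381 0.08528379] [-2.2 -0.6 -0.5  2.2 -0.2  0.4 -0.4 -1.1  0.4 -2.3 -1.4 -2.7 -1.6  0.3
 -0.4 -0.9]
```

```bash
python3 -m jog '[[529,-452,50,0,0,0,1],[529,-452,50,0,0,0,1],[529,-452,50,0,0,0,1],[529,-452,50,0,0,0,1],[529,-452,50,0,0,0,1],[529,-452,50,0,0,0,1],[529,-452,50,0,0,0,1],[529,-452,50,0,0,0,1],[529,-452,50,0,0,0,1],[529,-452,50,0,0,0,1],[529,-452,50,0,0,0,1],[529,-452,50,0,0,0,1],[529,-452,50,0,0,0,1],[529,-452,50,0,0,0,1],[529,-452,50,0,0,0,1],[529,-452,50,0,0,0,1],[529,-452,50,0,0,0,1],[529,-452,50,0,0,0,1],[529,-452,50,0,0,0,1],[529,-452,50,0,0,0,1]]' 20
python3 - <<'E'
from h import *
c=arm.capture("wrist");o=arm.get_obs();print(o["tool_pos"],o["tcp_rot"],o["qpos"])
im=c["pixels"].copy()
P=[[.5555+.024*np.cos(t),.0293+.024*np.sin(t),.121] for t in np.arange(0,6.3,.2)]+[[.5555,.0293,.121]]
for u,v in proj(c,P):cv2.circle(im,(int(u),int(v)),1,(255,0,0),-1)
cv2.imwrite("pics/w1.png",im[:,:,::-1])
E
```

```text
clock: 2.02
tool_pos: [0.5555, 0.0294, 0.1811]
tcp_rot: [0.983, 0.184, -0.0, -0.0]
ft_force: [0.3, -0.8, 0.1]
opening: 1.003
[0.55539459 0.02876558 0.18122642] [ 9.83088757e-01  1.83129552e-01 -2.42065767e-04 -5.94755664e-05] [-9.00494873e-02  9.82543618e-02  1.76011190e+00 -1.73014590e-05
  1.28372464e+00  1.11241393e+00]
```

View pics/w1.png

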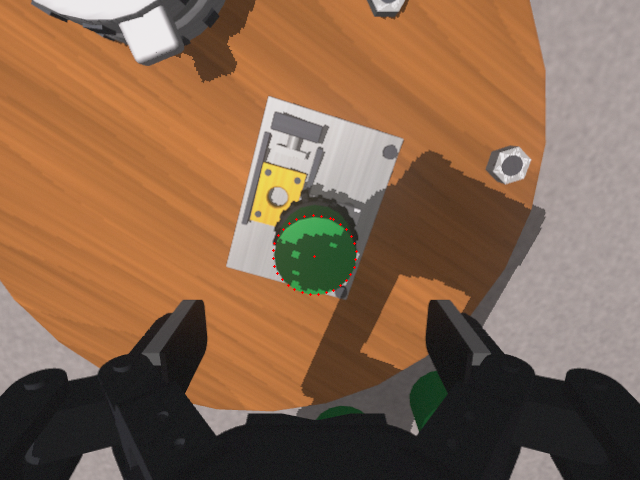

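The cap's circle at (315,255) matches the prediction within about 1 mm. Next I descend and grip.

```bash
python3 -m jog '[[0,0,40,0,0,0,1],[0,0,75,0,0,0,1],[0,0,87,0,0,0,1],[0,0,87,0,0,0,1],[0,0,87,0,0,0,0.45],[0,0,87,0,0,0,0.45],[0,0,87,0,0,0,0.45],[0,0,87,0,0,0,0.45],[0,0,87,0,0,0,0.45],[0,0,87,0,0,0,0.45],[0,0,87,0,0,0,0.45],[0,0,87,0,0,0,0.45]]' 20; python3 -c "
from bench import arm;print(arm.get_obs()['ft_force'],arm.get_obs()['opening'])"
```

```text
clock: 3.07
tool_pos: [0.5573, 0.0284, 0.097]
tcp_rot: [0.983, 0.183, 0.002, 0.001]
ft_force: [-1.2, -1.0, 7.1]
opening: 0.554
[-1.23802492 -1.030133    7.06075079] 0.5538672356948041
```

```bash
python3 -m jog '[[0,0,-5,0,0,0,0.45],[0,0,-30,0,0,0,0.45],[0,0,-55,0,0,0,0.45],[0,0,-55,0,0,0,0.45],[0,0,-55,0,0,0,0.45]]' 20
python3 - <<'E'
from h import *
a=arm.capture("scene");b=arm.capture("side")
im=np.zeros((400,800,3),np.uint8)
im[:,:400]=cv2.resize(a["pixels"][170:290,265:385],(400,400),interpolation=cv2.INTER_CUBIC)
im[:,400:]=cv2.resize(b["pixels"][175:295,270:390],(400,400),interpolation=cv2.INTER_CUBIC)
cv2.imwrite("pics/c2.png",im[:,:,::-1])
E
```

```text
clock: 3.48
tool_pos: [0.5589, 0.0284, 0.1548]
tcp_rot: [0.983, 0.183, 0.004, 0.001]
ft_force: [0.7, -0.0, -0.5]
opening: 0.556
```

View pics/c2.png

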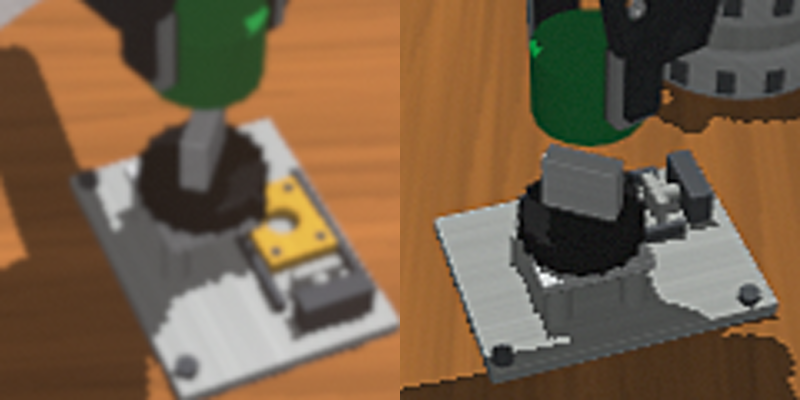

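```bash
python3 -m jog '[[-20,35,0,0,0,0,0.45],[-40,70,0,0,0,0,0.45],[-60,104,0,0,0,0,0.45],[-60,104,40,0,0,0,0.45],[-60,104,75,0,0,0,0.45],[-60,104,95,0,0,0,0.45],[-60,104,102,0,0,0,0.45],[-60,104,106,0,0,0,0.45],[-60,104,108,0,0,0,0.45],[-60,104,108,0,0,0,0.45]]' 20
```

```text
clock: 4.42
tool_pos: [0.5383, -0.0898, 0.0444]
tcp_rot: [0.983, 0.184, 0.001, 0.0]
ft_force: [-0.3, 0.6, 1.5]
opening: 0.555
```

```bash
python3 -m jog '[[0,0,0,0,0,0,0.62],[0,0,0,0,0,0,0.75],[0,0,0,0,0,0,0.8],[0,0,0,0,0,0,0.8],[0,0,-30,0,0,0,0.8],[0,0,-65,0,0,0,0.8],[0,0,-100,0,0,0,0.8],[0,0,-135,0,0,0,0.8],[0,0,-135,0,0,0,0.8],[0,0,-135,0,0,0,0.8]]' 20
python3 - <<'E'
from h import *
a=arm.capture("scene");b=arm.capture("side");w=arm.capture("wrist")
cv2.imwrite("pics/s2.png",a["pixels"][:,:,::-1])
cv2.imwrite("pics/b2.png",b["pixels"][:,:,::-1]);cv2.imwrite("pics/w2.png",w["pixels"][:,:,::-1])
im=np.zeros((600,800,3),np.uint8)
im[:,:400]=cv2.resize(a["pixels"][150:300,240:340],(400,600),interpolation=cv2.INTER_CUBIC)
im[:480,400:]=cv2.resize(b["pixels"][190:310,290:390],(400,480),interpolation=cv2.INTER_CUBIC)
cv2.imwrite("pics/c3.png",im[:,:,::-1])
E
```

```text
clock: 5.25
tool_pos: [0.54, -0.0904, 0.1826]
tcp_rot: [0.983, 0.184, 0.004, 0.002]
ft_force: [0.4, -0.6, -0.4]
opening: 0.8
```

View pics/w2.png

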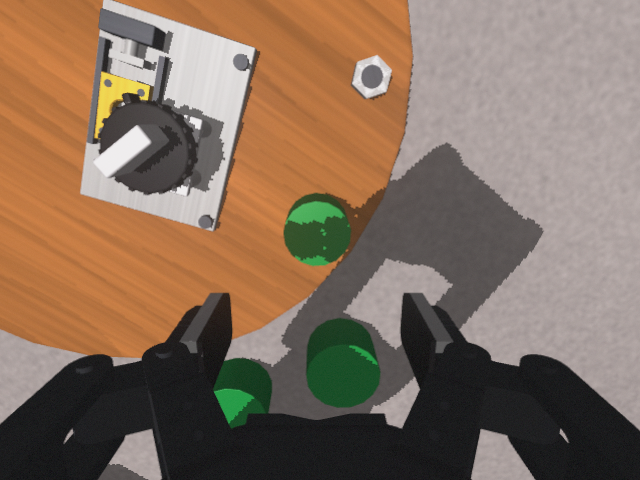

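The cap stands upright at (317,230) on the turntable, just inside its edge. The bar's top face is the white strip at about (122,151).

```bash
python3 - <<'E'
from h import *
w=arm.capture("wrist");p=w["pixels"]
r=p[115:190,85:165];m=(r.min(2)>205).astype(np.uint8)
n,l,s,ce=cv2.connectedComponentsWithStats(m);k=1+np.argmax(s[1:,4]);print(s[k])
ys,xs=np.nonzero(l==k);pts=np.array([at(w,x+85,y+115,.115)[:2] for x,y in zip(xs,ys)])
(c,sz,an)=cv2.minAreaRect((pts*1e3).astype(np.float32));print(c,sz,an)
u,sv,vt=np.linalg.svd(pts-pts.mean(0),full_matrices=False);print(pts.mean(0),np.arctan2(vt[0,1],vt[0,0]))
print(at(w,317,222,.069))
# knob disc centre on top z .087 expected, project axis
print(proj(w,[[.5555,.0293,.115],[.5555,.0293,.087]]))
E
```

```text
[   8   10   57   51 1242]
(554.4508056640625, 28.92291259765625) (10.662610054016113, 32.75589370727539) 56.68729782104492
[0.55464362 0.02879215] 2.558638368202073
[ 0.54482447 -0.08802083  0.069     ]
[[120.00041509 148.7143334 ]
 [143.23356794 145.84300317]]
```

View pics/c3.png

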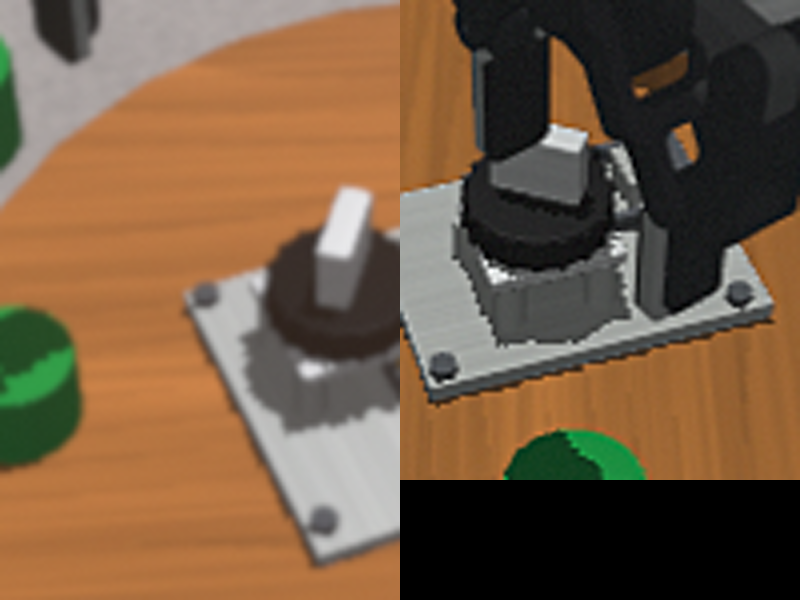

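Bar measured: centre (0.5547, 0.0289), yaw 2.559. I'll move above it and rotate.

```bash
python3 -m jog '[[57,-106,0,0,0,-2.189,0.6],[57,-106,0,0,0,-2.189,0.6],[57,-106,0,0,0,-2.189,0.6],[57,-106,0,0,0,-2.189,0.6],[57,-106,0,0,0,-2.189,0.6],[57,-106,0,0,0,-2.189,0.6],[57,-106,0,0,0,-2.189,0.6],[57,-106,0,0,0,-2.189,0.6],[57,-106,0,0,0,-2.189,0.6],[57,-106,0,0,0,-2.189,0.6],[57,-106,0,0,0,-2.189,0.6],[57,-106,0,0,0,-2.189,0.6],[57,-106,0,0,0,-2.189,0.6],[57,-106,0,0,0,-2.189,0.6],[57,-106,0,0,0,-2.189,0.6],[57,-106,0,0,0,-2.189,0.6],[57,-106,0,0,0,-2.189,0.6],[57,-106,0,0,0,-2.189,0.6],[57,-106,0,0,0,-2.189,0.6],[57,-106,0,0,0,-2.189,0.6]]'
cat >> h.py <<'E'
from scipy.spatial.transform import Rotation as Ro
def st():
    o=arm.get_obs();r=Ro.from_quat(o["tcp_rot"]);m=r.as_matrix()
    print("t",round(o["clock"],2),"p",np.round(o["tool_pos"]*1e3,1),"yaw",round(np.arctan2(m[1,0],m[0,0]),4),"z",np.round(m[:,2],4),"F",np.round(o["ft_force"],1),"M",np.round(o["wrist_torque"],3),"open",round(o["opening"],3));return o,m
E
python3 - <<'E'
from h import *
o,m=st()
w=arm.capture("wrist");p=w["pixels"];cv2.imwrite("pics/w3.png",p[:,:,::-1])
u,v=proj(w,[[.5547,.0289,.115]])[0].astype(int);x0,y0=u-55,v-55
r=p[y0:y0+110,x0:x0+110];M=(r.min(2)>205).astype(np.uint8)
n,l,s,ce=cv2.connectedComponentsWithStats(M);k=1+np.argmax(s[1:,4]);print(s[k])
ys,xs=np.nonzero(l==k);pts=np.array([at(w,x+x0,y+y0,.115)[:2] for x,y in zip(xs,ys)])
print(cv2.minAreaRect((pts*1e3).astype(np.float32)),pts.mean(0))
d=np.array([.5547,.0289,.094])-o["tool_pos"];print(m.T@d*1e3)
E
```

```text
clock: 7.12
tool_pos: [0.5508, 0.0301, 0.176]
tcp_rot: [0.289, 0.957, -0.0, -0.002]
ft_force: [-0.5, -0.0, -0.3]
opening: 0.595
t 7.12 p [550.8  30.1 176. ] yaw 2.5558 z [-3.8e-03  9.0e-04 -1.0e+00] F [-0.5 -0.  -0.3] M [-0.005  0.004 -0.018] open 0.595
[ 47  28  18  36 609]
((549.6307983398438, 32.07234191894531), (9.910539627075195, 21.26601219177246), 56.48040008544922) [0.54920497 0.0323667 ]
[-4.2073334   1.25655406 81.93561551]
```

View pics/w3.png

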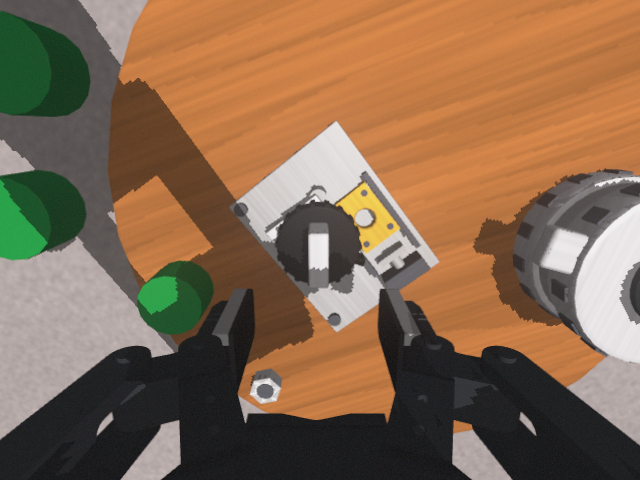

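```bash
python3 -m jog '[[-4,1.2,20,0,0,-0.003,0.6],[-4,1.2,50,0,0,-0.003,0.5],[-4,1.2,72,0,0,-0.003,0.5],[-4,1.2,79,0,0,-0.003,0.5],[-4,1.2,79,0,0,-0.003,0.5],[-4,1.2,79,0,0,-0.003,0.4]]' 20; python3 -c "
from h import *
o,m=st();print(m.T@(np.array([.5547,.0289,.094])-o['tool_pos'])*1e3)"
```

```text
clock: 7.67
tool_pos: [0.5549, 0.0289, 0.0975]
tcp_rot: [0.288, 0.958, -0.0, -0.002]
ft_force: [0.2, -0.2, 0.7]
opening: 0.4
t 7.67 p [554.9  28.9  97.5] yaw 2.558 z [-3.6e-03  9.0e-04 -1.0e+00] F [ 0.2 -0.2  0.7] M [-0.004 -0.021  0.032] open 0.4
[ 0.09310093 -0.12213204  3.52729228]
```

```bash
python3 -m jog '[[0,0,2,0,0,0,0.3],[0,0,2,0,0,0,0.2],[0,0,2,0,0,0,0.1],[0,0,2,0,0,0,0.1],[0,0,2,0,0,0,0.05],[0,0,2,0,0,0,0.05],[0,0,2,0,0,0,0.05]]' 40; python3 -c "
from h import *
st()"
```

```text
clock: 8.25
tool_pos: [0.5557, 0.0285, 0.0972]
tcp_rot: [0.288, 0.958, -0.0, -0.001]
ft_force: [-2.2, -1.4, 7.7]
opening: 0.133
t 8.25 p [555.7  28.5  97.2] yaw 2.5582 z [-0.0015  0.     -1.    ] F [-2.2 -1.4  7.7] M [-0.264  0.351  0.157] open 0.133
```

```bash
python3 -m jog '[[0,0,0,0,0,0.05,0.05],[0,0,0,0,0,0.1,0.05],[0,0,0,0,0,0.15,0.05],[0,0,0,0,0,0.2,0.05],[0,0,0,0,0,0.25,0.05],[0,0,0,0,0,0.3,0.05],[0,0,0,0,0,0.3,0.05]]' 40; python3 -c "
from h import *
st()"
```

```text
clock: 8.83
tool_pos: [0.5554, 0.0281, 0.0973]
tcp_rot: [0.428, 0.904, -0.001, -0.001]
ft_force: [-2.8, -3.8, -0.2]
opening: 0.129
t 8.83 p [555.4  28.1  97.3] yaw 2.2563 z [-2.1e-03 -7.0e-04 -1.0e+00] F [-2.8 -3.8 -0.2] M [-0.419  0.306 -0.105] open 0.129
```

```bash
for i in 1 2; do python3 -m jog '[[0,0,0,0,0,0.02,0.05]]' 40 >/dev/null; python3 -c "
from h import *
st()"; done;  python3 -m jog '[[0,0,0,0,0,0.02,0.05],[0,0,0,0,0,0.04,0.05],[0,0,0,0,0,0.06,0.05]]' 40 >/dev/null; python3 -c "
from h import *
st()"
```

```text
t 8.92 p [555.4  28.   97.3] yaw 2.2371 z [-2.e-03 -6.e-04 -1.e+00] F [-0.4 -1.1 -2.1] M [-0.019 -0.106  0.152] open 0.131
t 9.0 p [555.3  28.   97.3] yaw 2.2164 z [-1.9e-03 -6.0e-04 -1.0e+00] F [-1.1 -1.2 -1.3] M [-0.174  0.089  0.155] open 0.13
t 9.25 p [555.2  28.   97.3] yaw 2.1548 z [-2.1e-03 -7.0e-04 -1.0e+00] F [-0.7 -1.3 -1.1] M [-0.288  0.175  0.174] open 0.13
```

```bash
cat > chk.py <<'E'
import sys
from h import *
o,m=st();sys.exit(o["wrist_torque"][2]>float(sys.argv[1]))
E
R(){ python3 chk.py .235; }
python3 -m jog '[[0,0,0,0,0,0.02,0.05]]' >/dev/null && R && python3 -m jog '[[0,0,0,0,0,0.02,0.05]]'  >/dev/null && R && python3 -m jog '[[0,0,0,0,0,0.02,0.05]]'  >/dev/null && R && python3 -m jog '[[0,0,0,0,0,0.02,0.05]]'  >/dev/null && R && python3 -m jog '[[0,0,0,0,0,0.02,0.05]]'  >/dev/null && R && python3 -m jog '[[0,0,0,0,0,0.02,0.05]]'  >/dev/null && R && python3 -m jog '[[0,0,0,0,0,0.02,0.05]]'  >/dev/null && R && python3 -m jog '[[0,0,0,0,0,0.02,0.05]]'  >/dev/null && R
```

```text
t 9.33 p [555.2  27.9  97.3] yaw 2.1331 z [-2.2e-03 -8.0e-04 -1.0e+00] F [-0.9 -1.3 -1.9] M [-0.217  0.076  0.213] open 0.128False
```

```bash
sed -i 's/sys.exit(\(.*\))$/sys.exit(int(\1))/' chk.py
R(){ python3 chk.py .25; }
python3 -m jog '[[0,0,0,0,0,0.02,0.05]]' >/dev/null && R && python3 -m jog '[[0,0,0,0,0,0.02,0.05]]'  >/dev/null && R && python3 -m jog '[[0,0,0,0,0,0.02,0.05]]'  >/dev/null && R && python3 -m jog '[[0,0,0,0,0,0.02,0.05]]'  >/dev/null && R && python3 -m jog '[[0,0,0,0,0,0.02,0.05]]'  >/dev/null && R && python3 -m jog '[[0,0,0,0,0,0.02,0.05]]'  >/dev/null && R && python3 -m jog '[[0,0,0,0,0,0.02,0.05]]'  >/dev/null && R && python3 -m jog '[[0,0,0,0,0,0.02,0.05]]'  >/dev/null && R
```

```text
t 9.42 p [555.2  27.9  97.3] yaw 2.1111 z [-2.2e-03 -9.0e-04 -1.0e+00] F [-1.3 -2.  -1.6] M [-0.248  0.174  0.159] open 0.128
t 9.5 p [555.1  27.9  97.3] yaw 2.089 z [-2.4e-03 -9.0e-04 -1.0e+00] F [-1.5 -2.3 -1.2] M [-0.243  0.2    0.139] open 0.129
t 9.58 p [555.1  27.9  97.3] yaw 2.067 z [-0.0025 -0.001  -1.    ] F [-1.5 -1.2 -0.5] M [-0.241  0.136  0.137] open 0.128
t 9.67 p [555.1  27.9  97.3] yaw 2.0448 z [-0.0025 -0.0011 -1.    ] F [-2.4 -2.2 -0.2] M [-0.259  0.167  0.17 ] open 0.125
t 9.75 p [555.   27.8  97.3] yaw 2.0225 z [-0.0026 -0.0011 -1.    ] F [-1.2 -2.3 -1.4] M [-0.246  0.123  0.165] open 0.13
t 9.83 p [555.   27.8  97.3] yaw 2.0003 z [-0.0027 -0.0012 -1.    ] F [-1.8 -2.8  0.2] M [-0.254  0.182  0.17 ] open 0.127
t 9.92 p [555.   27.8  97.3] yaw 1.9782 z [-0.0028 -0.0011 -1.    ] F [-1.7 -1.2 -1.3] M [-0.253  0.217  0.196] open 0.129
t 10.0 p [554.9  27.8  97.3] yaw 1.9559 z [-0.0029 -0.0012 -1.    ] F [-2.1 -2.8 -0.6] M [-0.303  0.204  0.167] open 0.129
```

```bash
R(){ python3 chk.py .24; }
python3 -m jog '[[0,0,0,0,0,0.02,0.05]]' >/dev/null && R && python3 -m jog '[[0,0,0,0,0,0.02,0.05]]'  >/dev/null && R && python3 -m jog '[[0,0,0,0,0,0.02,0.05]]'  >/dev/null && R && python3 -m jog '[[0,0,0,0,0,0.02,0.05]]'  >/dev/null && R && python3 -m jog '[[0,0,0,0,0,0.02,0.05]]'  >/dev/null && R && python3 -m jog '[[0,0,0,0,0,0.02,0.05]]'  >/dev/null && R && python3 -m jog '[[0,0,0,0,0,0.02,0.05]]'  >/dev/null && R && python3 -m jog '[[0,0,0,0,0,0.02,0.05]]'  >/dev/null && R
```

```text
t 10.08 p [554.9  27.8  97.3] yaw 1.9337 z [-0.003  -0.0012 -1.    ] F [-2.  -1.8 -0.8] M [-0.202  0.21   0.142] open 0.129
t 10.17 p [554.8  27.8  97.3] yaw 1.9115 z [-0.0031 -0.0012 -1.    ] F [-2.8 -2.6 -1.4] M [-0.264  0.208  0.213] open 0.13
t 10.25 p [554.8  27.7  97.3] yaw 1.8892 z [-0.0031 -0.0013 -1.    ] F [-1.2 -1.8 -1.1] M [-0.274  0.154  0.143] open 0.134
t 10.33 p [554.8  27.7  97.3] yaw 1.867 z [-0.0032 -0.0013 -1.    ] F [-2.5 -1.6 -0.6] M [-0.258  0.215  0.137] open 0.131
t 10.42 p [554.7  27.7  97.3] yaw 1.8448 z [-0.0034 -0.0013 -1.    ] F [-1.9 -1.5 -0.7] M [-0.241  0.243  0.125] open 0.125
t 10.5 p [554.7  27.7  97.3] yaw 1.8226 z [-0.0034 -0.0013 -1.    ] F [-1.9 -2.2  0.2] M [-0.302  0.151  0.134] open 0.126
t 10.58 p [554.7  27.7  97.3] yaw 1.8004 z [-0.0035 -0.0014 -1.    ] F [-1.9 -2.6 -0.3] M [-0.272  0.233  0.15 ] open 0.131
t 10.67 p [554.6  27.7  97.3] yaw 1.7783 z [-0.0036 -0.0014 -1.    ] F [-1.5 -2.4 -0.1] M [-0.296  0.263  0.227] open 0.129
```

```bash
cat > pic.py <<'E'
from h import *
import sys
o,m=st();w=arm.capture("wrist");a=arm.capture("scene");st()
k,s=np.cos(.085),np.sin(.085)
J=lambda x,y,z:[.555+(k*x-s*y)/1e3,.029+(s*x+k*y)/1e3,.035+z/1e3]
im=np.zeros((500,800,3),np.uint8)
for j,(c,f) in enumerate(((w,4),(a,5))):
    u,v=proj(c,[J(35,33,12)])[0];h=200//f;h2=250//f
    p=cv2.copyMakeBorder(c["pixels"],120,120,120,120,cv2.BORDER_CONSTANT);u=int(u)+120;v=int(v)+120
    im[:,400*j:400*j+400]=cv2.resize(p[v-h2:v+h2,u-h:u+h],(400,500),interpolation=cv2.INTER_CUBIC)
    print(u-h-120,v-h2-120,f)
cv2.imwrite(sys.argv[1],im[:,:,::-1])
E
python3 pic.py pics/p1.png
```

```text
t 10.67 p [554.6  27.7  97.3] yaw 1.7783 z [-0.0036 -0.0014 -1.    ] F [-1.5 -2.4 -0.1] M [-0.296  0.263  0.227] open 0.129
t 10.77 p [554.6  27.7  97.3] yaw 1.7792 z [-0.0036 -0.0013 -1.    ] F [-2.4 -2.4 -0.5] M [-0.28   0.25   0.075] open 0.131
340 146 4
314 198 5
```

View pics/p1.png

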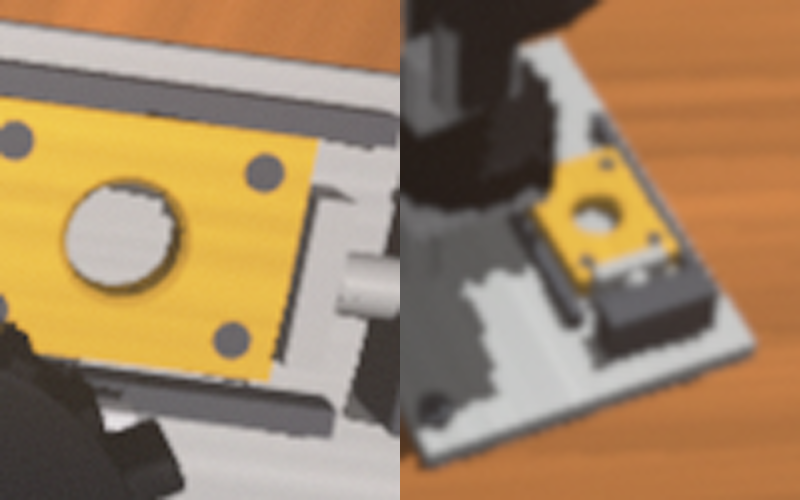

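```bash
cat > rect.py <<'E'
from h import *
import sys
from scipy.ndimage import gaussian_filter1d as g
w=arm.capture("wrist");o,m=st()
k,s=np.cos(.085),np.sin(.085)
J=lambda x,y,z:[.555+(k*x-s*y)/1e3,.029+(s*x+k*y)/1e3,.035+z/1e3]
q=np.float32([[20,15],[70,15],[70,55],[20,55]])
P=proj(w,[J(x,y,16) for x,y in q]).astype(np.float32)
H=cv2.getPerspectiveTransform(P,(q-[20,15]).astype(np.float32)*10)
im=cv2.warpPerspective(w["pixels"],H,(500,400),flags=cv2.INTER_CUBIC)
np.save("rect_%s.npy"%sys.argv[1],im)
f=im.astype(float)
for y0,y1 in((23,27),(29,31),(36,38),(40,43)):
    b=f[(y0-15)*10:(y1-15)*10].mean(0);sat=g(b[:,0]-b[:,2],2);d=np.gradient(sat);e=np.argmin(d[50:450])+50
    br=g(b.sum(1)/3,2);db=np.gradient(br[e:450]);pk=[(round(20+(e+i)/10,1),round(db[i],1)) for i in range(5,len(db)-1) if abs(db[i])>2 and abs(db[i])>=abs(db[i-1]) and abs(db[i])>abs(db[i+1])]
    print(y0,"plate",20+e/10,pk)
cv2.imwrite("pics/rect_%s.png"%sys.argv[1],im[:,:,::-1])
E
python3 rect.py a
```

```text
t 10.82 p [554.6  27.7  97.3] yaw 1.78 z [-0.0036 -0.0013 -1.    ] F [-2.5 -2.5 -0.4] M [-0.178  0.324 -0.007] open 0.131
23 plate 45.6 [(np.float64(47.0), np.float64(11.8)), (np.float64(56.8), np.float64(-14.1)), (np.float64(62.9), np.float64(3.5))]
29 plate 45.8 [(np.float64(47.1), np.float64(11.3)), (np.float64(52.1), np.float64(-4.1)), (np.float64(60.7), np.float64(-11.4)), (np.float64(62.9), np.float64(3.4))]
36 plate 45.9 [(np.float64(47.1), np.float64(11.4)), (np.float64(56.8), np.float64(-10.7)), (np.float64(63.1), np.float64(3.6))]
40 plate 45.9 [(np.float64(47.2), np.float64(10.0)), (np.float64(57.0), np.float64(-14.1)), (np.float64(63.1), np.float64(3.4))]
```

View pics/rect_a.png

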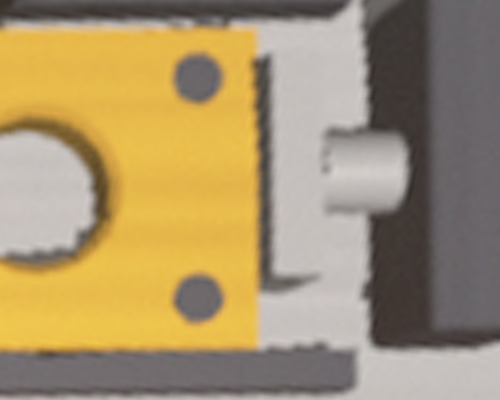

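```bash
python3 -m jog '[[0,0,0,0,0,0.015,0.05]]' >/dev/null && python3 chk.py .3 && python3 rect.py b | cut -c1-95 && python3 -m jog '[[0,0,0,0,0,0.015,0.05]]' >/dev/null && python3 chk.py .26 && python3 rect.py c | cut -c1-95
```

```text
t 10.9 p [554.6  27.7  97.3] yaw 1.765 z [-0.0036 -0.0013 -1.    ] F [-2.9 -2.1  0.6] M [-0.3    0.278  0.256] open 0.131
t 10.95 p [554.6  27.7  97.3] yaw 1.7633 z [-0.0036 -0.0013 -1.    ] F [-2.4 -2.5  0.4] M [-0.2
23 plate 45.7 [(np.float64(47.3), np.float64(11.8)), (np.float64(56.8), np.float64(-13.9)), (np
29 plate 46.0 [(np.float64(47.3), np.float64(11.5)), (np.float64(52.3), np.float64(-2.5)), (np.
36 plate 46.1 [(np.float64(47.4), np.float64(11.7)), (np.float64(57.0), np.float64(-12.5)), (np
40 plate 46.2 [(np.float64(47.4), np.float64(10.1)), (np.float64(57.0), np.float64(-14.2)), (np
t 11.03 p [554.6  27.7  97.3] yaw 1.7479 z [-0.0037 -0.0014 -1.    ] F [-1.4 -2.3 -0.8] M [-0.305  0.341  0.288] open 0.127
```

```bash
python3 rect.py c | cut -c1-150; python3 chk.py 1; python3 rect.py d | cut -c1-150
```

```text
t 11.08 p [554.6  27.7  97.3] yaw 1.7462 z [-0.0037 -0.0014 -1.    ] F [-2.1 -2.8  0.1] M [-0.277  0.303  0.257] open 0.132
23 plate 46.2 [(np.float64(47.6), np.float64(11.7)), (np.float64(56.9), np.float64(-14.6)), (np.float64(62.8), np.float64(3.4))]
29 plate 46.0 [(np.float64(47.6), np.float64(11.6)), (np.float64(60.7), np.float64(-11.3)), (np.float64(62.9), np.float64(3.6))]
36 plate 46.4 [(np.float64(47.7), np.float64(11.6)), (np.float64(57.0), np.float64(-12.7)), (np.float64(63.0), np.float64(3.6))]
40 plate 46.5 [(np.float64(47.7), np.float64(10.2)), (np.float64(57.1), np.float64(-14.0)), (np.float64(63.0), np.float64(3.6))]
t 11.08 p [554.6  27.7  97.3] yaw 1.7462 z [-0.0037 -0.0014 -1.    ] F [-2.1 -2.8  0.1] M [-0.277  0.303  0.257] open 0.132
t 11.13 p [554.6  27.7  97.3] yaw 1.7476 z [-0.0037 -0.0014 -1.    ] F [-1.8 -1.5  0.1] M [-0.368  0.292  0.192] open 0.126
23 plate 46.2 [(np.float64(47.6), np.float64(11.7)), (np.float64(56.9), np.float64(-14.6)), (np.float64(62.8), np.float64(3.5))]
29 plate 46.0 [(np.float64(47.6), np.float64(11.6)), (np.float64(53.0), np.float64(-2.3)), (np.float64(60.6), np.float64(-11.3)), (np.float64(62.8), n
36 plate 46.4 [(np.float64(47.7), np.float64(11.1)), (np.float64(57.0), np.float64(-12.2)), (np.float64(62.9), np.float64(3.3))]
40 plate 46.5 [(np.float64(47.7), np.float64(10.7)), (np.float64(57.0), np.float64(-14.1)), (np.float64(63.0), np.float64(3.4))]
```

```bash
python3 - <<'E'
from h import *
from scipy.ndimage import gaussian_filter1d as g
w=arm.capture("wrist");o,m=st()
Rw=np.array(w["R"]);tw=np.array(w["t"])
# cam = Rw X + tw ; X = m p + tp  -> cam = Rw m p + (Rw tp+tw)
Rc=Rw@m;tc=Rw@o["tool_pos"]+tw
m3=Ro.from_quat([.289,.957,0,-.002]).as_matrix();m3=Ro.from_euler('z',2.5558-np.arctan2(m3[1,0],m3[0,0])).as_matrix()@m3
tp=np.array([.5508,.0301,.176]);R3=Rc@m3.T;t3=tc-R3@tp
w3=dict(w);w3["R"]=R3;w3["t"]=t3;w3["pixels"]=cv2.imread("pics/w3.png")[:,:,::-1]
k,s=np.cos(.085),np.sin(.085)
J=lambda x,y,z:[.555+(k*x-s*y)/1e3,.029+(s*x+k*y)/1e3,.035+z/1e3]
q=np.float32([[20,15],[70,15],[70,55],[20,55]]);out=[]
for c in(w,w3):
    P=proj(c,[J(x,y,16) for x,y in q]).astype(np.float32)
    im=cv2.warpPerspective(c["pixels"],cv2.getPerspectiveTransform(P,(q-[20,15]).astype(np.float32)*8),(400,320),flags=cv2.INTER_CUBIC);out.append(im)
cv2.imwrite("pics/cmp.png",np.hstack(out)[:,:,::-1])
E
```

```text
t 11.18 p [554.5  27.7  97.2] yaw 1.7482 z [-0.0038 -0.0014 -1.    ] F [-2.  -2.5 -0.2] M [-0.324  0.278  0.155] open 0.132
```

View pics/cmp.png

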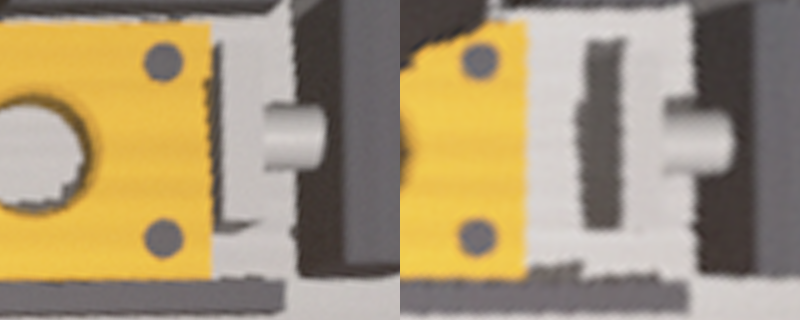

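```bash
python3 -m jog '[[0,0,0,0,0,0,0.2],[0,0,0,0,0,0,0.3],[0,0,0,0,0,0,0.4],[0,0,0,0,0,0,0.4]]' ; python3 rect.py e | cut -c1-150
```

```text
clock: 11.52
tool_pos: [0.555, 0.0279, 0.0976]
tcp_rot: [0.642, 0.767, -0.001, -0.001]
ft_force: [0.6, -0.1, 0.2]
opening: 0.392
t 11.57 p [555.   27.8  97.6] yaw 1.7482 z [-0.0029 -0.0012 -1.    ] F [-1.   0.1  0.2] M [-0.032  0.059  0.034] open 0.398
23 plate 46.4 [(np.float64(47.6), np.float64(11.7)), (np.float64(56.9), np.float64(-14.5)), (np.float64(62.7), np.float64(3.7))]
29 plate 46.0 [(np.float64(47.6), np.float64(12.1)), (np.float64(53.0), np.float64(-2.2)), (np.float64(60.5), np.float64(-10.5)), (np.float64(62.9), n
36 plate 46.4 [(np.float64(47.7), np.float64(11.6)), (np.float64(57.0), np.float64(-11.9)), (np.float64(62.9), np.float64(3.6))]
40 plate 46.6 [(np.float64(47.8), np.float64(10.6)), (np.float64(57.0), np.float64(-14.4)), (np.float64(62.9), np.float64(3.6))]
```

The nip held after release. To compare the stop's position with its rest position, I'll go back to the pose where picture w3 was taken.

```bash
python3 -m jog '[[0,0,-20,0,0,0,0.6],[0,0,-50,0,0,0,0.6],[3,-3.7,-78.4,0,0,-0.8076,0.6],[3,-3.7,-78.4,0,0,-0.8076,0.6],[3,-3.7,-78.4,0,0,-0.8076,0.6],[3,-3.7,-78.4,0,0,-0.8076,0.6],[3,-3.7,-78.4,0,0,-0.8076,0.6],[3,-3.7,-78.4,0,0,-0.8076,0.6],[3,-3.7,-78.4,0,0,-0.8076,0.6],[3,-3.7,-78.4,0,0,-0.8076,0.6],[3,-3.7,-78.4,0,0,-0.8076,0.6],[3,-3.7,-78.4,0,0,-0.8076,0.6]]'
cat > cmp.py <<'E'
from h import *
from scipy.ndimage import gaussian_filter1d as g
w=arm.capture("wrist");o,m=st();cv2.imwrite("pics/w4.png",w["pixels"][:,:,::-1])
k,s=np.cos(.085),np.sin(.085)
J=lambda x,y,z:[.555+(k*x-s*y)/1e3,.029+(s*x+k*y)/1e3,.035+z/1e3]
q=np.float32([[20,15],[85,15],[85,55],[20,55]]);out=[]
P=proj(w,[J(x,y,16) for x,y in q]).astype(np.float32)
H=cv2.getPerspectiveTransform(P,(q-[20,15]).astype(np.float32)*10)
old=cv2.imread("pics/w3.png")[:,:,::-1]
for p in(old,w["pixels"]):
    im=cv2.warpPerspective(p,H,(650,400),flags=cv2.INTER_CUBIC);out.append(im)
    for y0,y1 in((23,28),(36,41)):
        b=g(im[(y0-15)*10:(y1-15)*10].astype(float).mean((0,2)),4);d=np.gradient(b)
        print(y0,[(float(round(20+i/10,1)),float(round(d[i],1))) for i in range(180,640) if abs(d[i])>1.2 and abs(d[i])>=abs(d[i-1]) and abs(d[i])>abs(d[i+1])])
cv2.imwrite("pics/cmp2.png",np.vstack(out)[:,:,::-1][:,:,:][::1][:800])
a,b=[cv2.cvtColor(i,cv2.COLOR_RGB2GRAY).astype(np.float32) for i in out]
print("slab end shift",cv2.phaseCorrelate(a[:,400:],b[:,400:]))
E
python3 cmp.py; python3 -c "
import cv2;i=cv2.imread('pics/cmp2.png');cv2.imwrite('pics/cmp3.png',cv2.resize(i,(480,590)))"
```

```text
clock: 12.57
tool_pos: [0.5511, 0.0303, 0.176]
tcp_rot: [0.29, 0.957, -0.001, -0.001]
ft_force: [0.1, -0.1, 0.1]
opening: 0.598
t 12.62 p [551.1  30.2 176. ] yaw 2.5541 z [-0.0028 -0.0011 -1.    ] F [ 0.6  0.3 -0.3] M [ 0.056 -0.024 -0.007] open 0.601
23 [(42.9, -6.6), (47.4, 7.0), (53.0, -1.8), (56.6, -7.0), (64.1, 2.8), (76.4, 1.6)]
36 [(42.4, -7.7), (47.6, 7.1), (56.7, -8.6), (64.3, 2.8), (76.4, 1.7)]
23 [(38.4, -1.6), (42.4, 1.4), (46.0, -4.4), (48.2, 7.1), (54.0, -1.4), (56.2, -7.9), (63.6, 2.7), (75.9, 1.5)]
36 [(46.4, -5.9), (48.3, 7.3), (56.3, -8.6), (63.8, 2.8), (76.0, 1.7)]
slab end shift ((-0.07096452683431664, -0.010630935589801993), 0.6753779318237305)
```

View pics/cmp3.png

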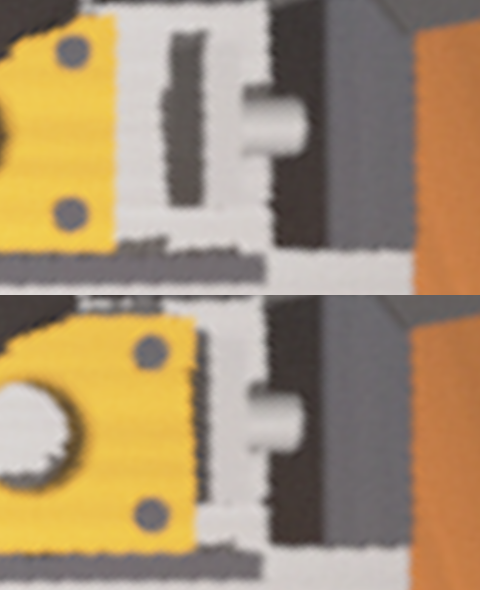

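```bash
python3 -m jog '[[0,0,-30,0,0,0,0.6],[0,0,-30,0,0,0,0.6],[0,0,-30,0,0,0,0.6],[0,0,0,0,0,0,0.6],[0,0,0,0,0,0,0.6],[0,0,0,0,0,0,0.6],[0,0,0,0,0,0,0.6]]' >/dev/null; python3 cmp.py | sed -n '1p;4,5p'; python3 - <<'E'
from h import *
for n,z in(("scene","pics/s2.png"),("side","pics/b2.png")):
    c=arm.capture(n)["pixels"].astype(int);old=cv2.imread(z)[:,:,::-1].astype(int)
    out=[]
    for p in(old,c):
        m=(p[...,1]>1.4*p[...,0])&(p[...,1]>1.4*p[...,2])&(p[...,1]>40)
        k,l,s,ce=cv2.connectedComponentsWithStats(m.astype(np.uint8));out.append([np.round(ce[i],1).tolist() for i in range(1,k) if s[i,4]>150])
    print(n,out)
arm.hand_in()
E
```

```text
t 13.25 p [551.2  30.2 176.5] yaw 2.5539 z [-0.0026 -0.0011 -1.    ] F [0.2 0.7 0. ] M [0.039 0.008 0.053] open 0.597
23 [(38.4, -1.7), (42.3, 1.3), (45.9, -4.8), (48.2, 7.1), (56.1, -7.9), (63.7, 2.8), (75.9, 1.4)]
36 [(46.4, -5.8), (48.3, 7.2), (56.3, -8.6), (63.8, 2.7), (76.1, 1.7)]
scene [[[224.9, 175.2], [186.4, 214.9], [242.5, 245.6]], [[225.2, 175.3], [186.4, 214.8], [242.7, 245.7]]]
side [[[333.1, 318.8], [187.1, 355.5], [253.3, 396.8]], [[333.1, 318.7], [187.1, 355.5], [253.3, 396.7]]]
the job is handed in; nothing more can be done
```

I lifted the cap off and set it open side down on the turntable, about 120 mm from the knob axis. I then gripped the inner bar and turned it clockwise by about 0.81 rad until the plate pressed the stop, let go and handed the job in at about 13.3 s of the 72 s. No verdict was reported.

- **Nip force:** before and after pictures from nearly the same wrist pose show the stop pushed in by about 1.2 mm, which is roughly 4.8 N. Turning torques of 0.26–0.29 N m just before release suggest 4.5–6 N, but those readings are noisy by nearly 1 N. Both are within 2–9 N and a little above the 4 N aimed for.
- **Stability:** the stop and plate did not move when I let go, nor in the 0.6 s after the first check.
- **Cap:** after I put it down, it did not move in either fixed camera (0.2 pixel or less).
- **Not measured at the end:** I did not check the outer knob's rib, the alternator or the nuts numerically. I kept the fingers about 10 mm above the outer knob by the measured tool height, and the gripper did not go near the alternator or nuts.
- **Arm:** at hand-in it was clear of everything, with the fingertips at 176 mm height and almost no force on the wrist.

One rule slip: I ran one 0.02 rad turning row twice in a shell loop instead of typing it twice. The row itself was typed on the command line.

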